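Fit the matching battery-bay cover to the bench timing tester

TASK

Two bay covers lie on the bench, a left-hand and a right-hand one; only one has the outline of the open bay in the top of the blue timing tester. Fit that cover: turn it the right way round, hook its tongue under the steel keeper strap with the other end tilted up, then press the other end down until the spring latch snaps over its edge and the cover lies fully home and flat in the bay. Leave the other cover where it lies, do not knock the tape roll or the press die about, and let go.

Things in the scene. Friction and masses are not known exactly. Their poses are not given: they have to be found in the camera images.
- tester: Blue timing tester, 190 (x) x 120 (y) mm, deck 34 mm high, fixed. Origin: centre of its underside; x runs from the keeper strap's end (far from the robot) to the latch's end (near it), z up; turned up to 17 degrees. Nothing on it is higher than 46 mm. The open bay is in its deck. (A bench lamp hangs low over the back left of the bench, beyond x = 0.6 m, left of y = 0: keep the arm out.)
- bay_floor (a point): Centre of the bay's floor, tester axes, 24 mm over the bench. Bay: x -61..61, y -42..42 mm, walls 10 mm high, its +x -y corner walled off by a diagonal from about (37,-42) to (61,-18) mm. A cover fully home rests on the floor, its axes parallel to these and its underside's centre within 1-2 mm of this point.
- slot_mouth (a point): Floor-level middle of the mouth of the tongue slot in the bay's -x wall, tester axes; at (-61, 16, 0) mm from bay_floor. The slot is 36 mm wide (y), runs 18 mm towards -x and is 10 mm high, roofed from its mouth on by the steel keeper strap, 4 mm thick. It admits the tongue with the cover tilted 18 degrees, latch end up; flatter as it goes in.
- latch (a joint): Spring latch with red tab in the bay's +x wall, 30 mm wide at y = 8 mm. Value in m: 0 = out, its nose 4.5 mm into the bay, 10 mm above the floor; up to 0.008 pushed back. The nose is steeply bevelled on top (10 to 20 mm up): a cover end pressed down with some 5 to 20 N drives it back (the cover's weight does not) and it snaps out over the 8 mm edge.
- cover_grip (a point): The cover that FITS: blue plate 120 (x) x 80 (y) x 8 mm, +x -y corner clipped 24 mm at 45 degrees; about 0.22 kg, lying rib up. This point: centre of its black rib (60 mm along x, 14 mm thick in y, from 8 to 32 mm above the underside), 20 mm above the underside, 4 mm to -x of the plate's centre. Axes: x from tongue end to latch end, z up.
- cover_tongue (a point): Middle of the tip of the fitting cover's steel tongue, 2 mm above the underside; at (-70, 16, -18) mm from cover_grip, same axes. The tongue is 30 mm wide, 4 mm thick, flush with the underside, and stands 14 mm out of the plate's -x end.
- cover_end (a point): Point on the fitting cover's top face where its latch end is best pressed down: 15 mm from the +x edge, at (49, 8, -12) mm from cover_grip, same axes; the rib ends 19 mm short of it.
- spare_grip (a point): Centre of the rib of the OTHER cover, the mirror image (tongue at y = -16 mm, clipped corner at +x +y), same sizes and axes; it does not fit and stays where it is.
- tape: Masking tape roll, 52 mm across, 18 mm high, loose bystander; origin at the centre of its underside.
- die: Round steel press die, 42 mm across, 12 mm high, loose bystander; origin at the centre of its underside.

How it is judged:
At the end, for the whole second after the job is handed in: The fitting cover is in the bay, rib up, tongue tip at least 8 mm under the strap, within 2 mm of fully down, 1.4 degrees of flat and 4 mm of centred; the latch is out over its edge (under 2.5 mm); the other cover, the tape roll and the die are within 30 mm of their starts (z of cover_grip in the frame of tester below 0.046 m and x of cover_grip in the frame of tester between -0.008 and 0 m and y of cover_grip in the frame of tester between -0.0045 and 0.0045 m and x of cover_tongue in the frame of tester below -0.069 m and angle between the z axis of cover_grip and the z axis of tester, either way round below 0.025 rad and angle between cover_grip's own z axis and vertical below 0.5 rad and value of joint latch below 0.0025 m and distance of each of spare_grip, tape, die from where it was at the start of the episode below 0.03 m); the robot touches nothing.
It fails at once if the other cover, the tape roll or the die is shoved more than 60 mm (distance of any of spare_grip, tape, die from where it was at the start of the episode above 0.06 m).
It also fails if it takes over 42 s, if anything falls off the work surface, if the arm or the gripper's body presses on something with over 40 N, if the wrist force passes 120 N, or if a joint passes its speed limit or range.

ROBOT

A 7-joint arm with a two-finger parallel gripper is mounted at the origin on a cart in front of the work surface, level with it; the furniture and walls round the work are solid. World frame = base frame: x ahead of the robot, y to its left, z up, the work surface at z = 0. Lengths are in m, angles in rad, forces in N, time in s.
With the tool pointing down it reaches from about 0.4 to 0.75 m from the base axis. Payload 19.5 kg.
Tool frame: the origin (TCP) lies between the finger pads; the fingertips stand 17 mm ahead of it and the grasp point (between the pads) lies 2 mm behind it; z points along the fingers, y is the line along which they close (so a half turn about z gives the same grasp; the last joint's range is limited). The gripper opens to 85 mm and grips with 20 to 120 N. Pads are 22 mm wide; open, the fingers measure 114 mm over their backs; the gripper's body (76 mm by 85 mm) begins 54 mm behind the grasp point. The pads swing forward as they close: fully open they stand 13 mm farther back than shut.
Start: joints at [-1.215, 0.707, -0.028, 1.485, 0.022, 0.951, -0.075], TCP at [0.223, 0.53, 0.248] pointing down, gripper open.
Joint ranges: [-2.71, 2.71], [-0.32, 2.16], [-1.57, 1.52], [0, 2.45], [-1.46, 4.6], [0, 2.02], [-2.83, 2.83]. Speed limits (rad/s): [1.89, 1.89, 2.57, 2.57, 3.01, 3.01, 3.01].

INTERFACE

Orientations are given as a unit quaternion [w, x, y, z].
In Python, from cell import env gives the robot as it stands. The module is installed in compiled form; this text tells all that it offers.
- The arm moves only by the tool apply_moves, never from a script. Its argument "plan" is a list of rows, each a list of 3 entries, a list of its own where there are three numbers: the turn, a rotation vector about the tool's x, y, z in units of 5 degrees (1.0 is 5 degrees), then the shift along the tool's x, y, z in mm, then the finger opening in mm, from 0 to 85.4. A call has exactly 8 rows; each row is the pose to reach, as a shift and turn from the pose commanded when the call began, along the tool's axes at that moment; what a row does not reach only later rows make up. A row lasts 1/12 s, in which the tool goes at most 41.7 mm and 7.16 degrees, less where a joint would pass 70% of its speed; a pose out of reach is approached as far as the arm can. A call with a gripper value outside its range is refused whole. The fingers move at their own pace and stop on an object; the grip force is fixed at half the most. Time passes only in rows, so rows that repeat a pose let the fingers close, or fill a call up. It gives the time, the measured TCP pose, the force, the opening and the grip force at its end, in the units of the state.
- env.read_state(): the state, without advancing time (a new reading comes with each control period).
- env.snapshot(name): name is "scene" or "top" or "wrist"; returns (picture, depth): 420x560x3 uint8, blue, green, red; 420x560 float32, m along the optical axis (not along the pixel's ray), 0 where there is no reading.
- env.camera_params(name): a dict with "mtx" (3x3 intrinsics, pixels), "extrinsics" (4x4, takes a point from world to camera coordinates); the wrist camera has in their place "hand_eye" (4x4, takes a point from camera to tool coordinates, whose origin is the TCP and whose axes are the flange's). Camera axes: x right, y up, looking along -z (the intrinsics and any distortion apply to the point x, -y, -z); pixel columns grow to the right and rows downward; lengths in m; the calibration is good to about 2 mm. A picture is of the moment at which its call begins: read the wrist's pose just before it. camera_params takes no time and is no camera call.
- env.close_job(): hands the job in; it is judged then, once.
The state is a dict: "clock": time; "qpos": joint angles; "qd": joint speeds; "effort": joint torques, N m; "ee_pos": TCP position; "tool_rot": TCP orientation; "ft_force": force on the tool from outside, world axes, zero at the start; "ft_torque": the same for the moment, N m; "gripper_width": finger opening in m; "grasp_force": force on a finger pad.
Only numpy, scipy, OpenCV 4.12 (cv2) and the standard library are available. Lean on these libraries where they do the work, as an engineer would, in place of code of your own. Each camera call takes 0.05 s, during which the arm holds its last target. There are 200 camera calls.

## Working session

There is one attempt and no reset: what is moved stays moved. The work goes in short steps, Python scripts to look and compute and a tool call to move; the robot and the scene stay as the last step left them, time stands still between calls to the robot, and variables do not carry over. Pictures are saved under pics/ and viewed, at most 13 in all, crops included, and the job is handed in when it is done.

Besides the shell and the picture viewer there is one more tool, called after "Request:" in YAML: its name, and indented under it one key for each argument. apply_moves: Moves the arm, as the interface text tells. Its arguments: {"type":"object","properties":{"plan":{"type":"array"}},"required":["plan"]}

```bash
mkdir -p pics; python3 - <<'E'
from cell import env
import cv2,numpy as np
s=env.read_state();print(s)
for n in("top","scene"):
    p,d=env.snapshot(n);cv2.imwrite(f"pics/{n}0.png",p);np.save(f"pics/{n}0.npy",d);print(n,env.camera_params(n))
print(env.camera_params("wrist"))
E
```

```text
{'clock': 0.0, 'qpos': array([-1.21469791,  0.70711425, -0.02759557,  1.48500703,  0.02198639,
        0.95087986, -0.07552207]), 'qd': array([ 1.31923357e-04,  8.10918938e-04,  1.19827757e-03, -4.30045401e-04,
       -1.81438510e-04,  7.68169179e-04,  1.72717001e-05]), 'effort': array([-7.10166678e-04, -8.83202362e+01,  1.23420808e+00, -2.36167198e+01,
        1.68011931e-02,  6.49592650e-03, -8.91607215e-06]), 'ee_pos': array([0.22266063, 0.52987227, 0.24781928]), 'tool_rot': array([-9.04871564e-05,  1.97612891e-01,  9.80279980e-01, -5.45733760e-04]), 'ft_force': array([-0.5168341 ,  0.76629036,  0.27282038]), 'ft_torque': array([0.01099637, 0.01577512, 0.06198471]), 'grasp_force': 0.0, 'gripper_width': 0.08548699353520654}
top {'mtx': array([[534.34678219,   0.        , 281.3030969 ],
       [  0.        , 534.34678219, 214.36800096],
       [  0.        ,   0.        ,   1.        ]]), 'extrinsics': array([[-1.41695886e-02, -9.99897193e-01, -2.19700680e-03,
         1.17148962e-01],
       [ 9.83816316e-01, -1.43341440e-02,  1.78605679e-01,
        -5.28087221e-01],
       [-1.78
[... 404 characters left out ...]
      [ 0.21693719,  0.56390607,  0.79683637, -0.21714933],
       [-0.32081239, -0.72975219,  0.60377243, -1.0173715 ],
       [ 0.        ,  0.        ,  0.        ,  1.        ]])}
{'mtx': array([[354.50297342,   0.        , 286.35361263],
       [  0.        , 354.50297342, 209.39870895],
       [  0.        ,   0.        ,   1.        ]]), 'hand_eye': array([[ 7.97993986e-04,  9.53189988e-01,  3.02370981e-01,
         7.69852282e-02],
       [ 9.99998788e-01, -1.16483078e-03,  1.03287696e-03,
         3.01420610e-05],
       [ 1.33673901e-03,  3.02369791e-01, -9.53189762e-01,
        -1.23524437e-01],
       [ 0.00000000e+00,  0.00000000e+00,  0.00000000e+00,
         1.00000000e+00]])}
```

View pics/top0.png

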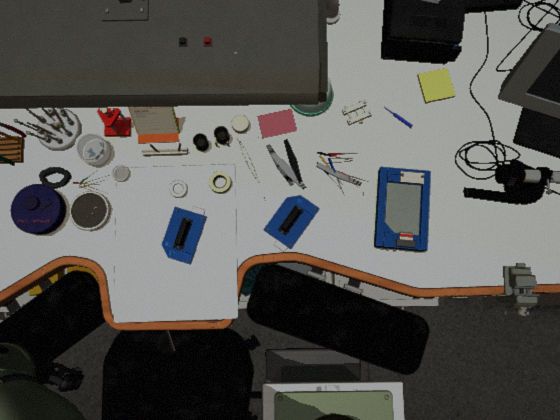

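View pics/scene0.png

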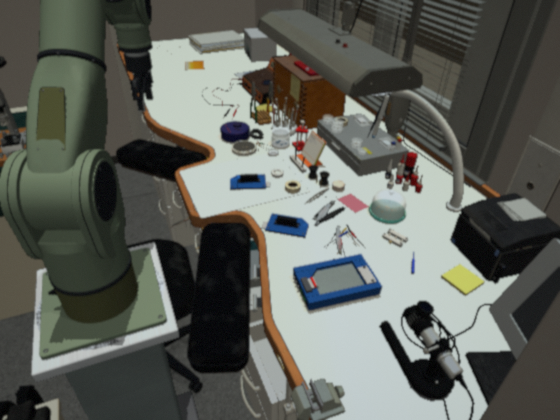

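```bash
python3 - <<'E'
import cv2,numpy as np
p=cv2.imread("pics/top0.png")
a=cv2.resize(p[160:280,140:340],None,fx=4,fy=4,interpolation=cv2.INTER_CUBIC)
b=cv2.resize(p[155:265,360:450],None,fx=4,fy=4,interpolation=cv2.INTER_CUBIC)
c=np.zeros((480,400,3),np.uint8);c[:440,:360]=b
o=np.hstack([a,c]);cv2.imwrite("pics/z0.png",cv2.resize(o,(800,320),interpolation=cv2.INTER_AREA))
E
```

```text
(no output)
```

View pics/z0.png

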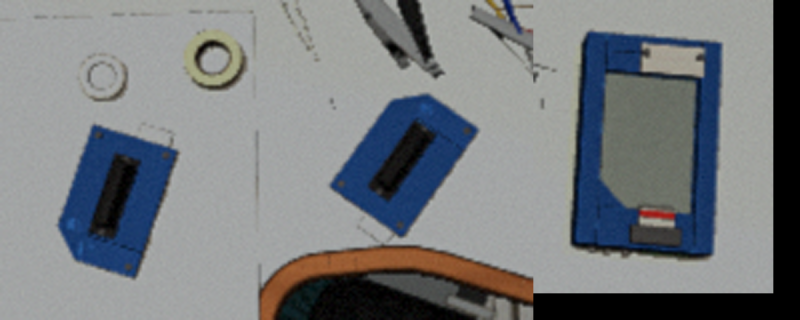

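```bash
cat > h.py <<'E'
import cv2,numpy as np
from scipy.spatial.transform import Rotation as R
from cell import env
def tool(s):
    T=np.eye(4);q=s["tool_rot"];T[:3,:3]=R.from_quat([q[1],q[2],q[3],q[0]]).as_matrix();T[:3,3]=s["ee_pos"];return T
def cam(n,s=None):
    c=env.camera_params(n)
    return c["mtx"],(tool(s)@c["hand_eye"] if n=="wrist" else np.linalg.inv(c["extrinsics"]))
def ray(uv,K,C,z):
    uv=np.atleast_2d(np.float64(uv));d=np.c_[(uv[:,0]-K[0,2])/K[0,0],-(uv[:,1]-K[1,2])/K[1,1],-np.ones(len(uv))]@C[:3,:3].T
    return C[:3,3]+d*((z-C[2,3])/d[:,2])[:,None]
def proj(P,K,C):
    p=(np.atleast_2d(P)-C[:3,3])@C[:3,:3];return np.c_[K[0,2]-K[0,0]*p[:,0]/p[:,2],K[1,2]+K[1,1]*p[:,1]/p[:,2]]
def shot(n,name):
    s=env.read_state();p,d=env.snapshot(n);cv2.imwrite(f"pics/{name}.png",p);np.save(f"pics/{name}.npy",d);K,C=cam(n,s);np.savez(f"pics/{name}_c.npz",K=K,C=C);return p,d,K,C
def blue(p):
    h=cv2.cvtColor(p,cv2.COLOR_BGR2HSV);return cv2.inRange(h,(100,120,50),(125,255,255))
def tomove(goal,gR,s):
    "shift (mm) and turn (5 deg units) in tool axes from the measured pose"
    T=tool(s);return T[:3,:3].T@(goal-T[:3,3])*1000,R.from_matrix(T[:3,:3].T@gR).as_rotvec()*180/np.pi/5
def down(yaw):  # tool x along yaw, z down
    c,s=np.cos(yaw),np.sin(yaw);return np.array([[c,s,0],[s,-c,0],[0,0,-1.]])
E
python3 - <<'E'
from h import *
p=cv2.imread("pics/top0.png");K,C=cam("top")
m=blue(p)
for c in cv2.findContours(m,cv2.RETR_EXTERNAL,cv2.CHAIN_APPROX_NONE)[0]:
    if cv2.contourArea(c)<400:continue
    z=.034 if cv2.contourArea(c)>2500 else .008
    w=ray(c[:,0],K,C,z)[:,:2]
    (ce,wh,a)=cv2.minAreaRect(np.float32(w*1000));print(c[:,0].mean(0),cv2.contourArea(c),ce,wh,a,np.round(cv2.boxPoints((ce,wh,a))).tolist())
# ribs
h=cv2.inRange(cv2.cvtColor(p,cv2.COLOR_BGR2HSV),(0,0,0),(180,255,45))
for x,y in((184,235),(291,220)):
    r=h[y-25:y+25,x-25:x+25]; c=max(cv2.findContours(r,cv2.RETR_EXTERNAL,cv2.CHAIN_APPROX_NONE)[0],key=cv2.contourArea)[:,0]+[x-25,y-25]
    print("rib",cv2.minAreaRect(np.float32(ray(c,K,C,.028)[:,:2]*1000)))
s=env.read_state();print(ray([[179,188],[220,181]],K,C,.012))
E
```

```text
[183.21768707 234.04081633] 1520.5 (491.2473449707031, 345.1947937011719) (78.72846984863281, 118.10377502441406) 72.23682403564453 [[423.0, 326.0], [535.0, 290.0], [559.0, 365.0], [447.0, 401.0]]
[291.2734375 219.71875  ] 1494.0 (526.0726928710938, 86.17205047607422) (78.11688995361328, 118.17691802978516) 53.68305206298828 [[455.0, 90.0], [551.0, 20.0], [597.0, 83.0], [502.0, 153.0]]
[ 32.86170213 209.57446809] 1525.0 (560.4091796875, 698.2099609375) (111.302001953125, 113.34434509277344) 38.60569763183594 [[482.0, 708.0], [552.0, 619.0], [639.0, 689.0], [569.0, 777.0]]
[402.76377953 208.35826772] 3904.0 (544.2113647460938, -174.2455596923828) (119.49935150146484, 188.85150146484375) 83.93157958984375 [[444.0, -224.0], [632.0, -244.0], [644.0, -125.0], [457.0, -105.0]]
rib ((491.94281005859375, 341.0950622558594), (22.410369873046875, 72.12479400634766), 72.55272674560547)
rib ((520.2789306640625, 88.9373779296875), (22.726444244384766, 71.17256164550781), 53.54707717895508)
[[0.60402808 0.35394165 0.012     ]
 [0.61984187 0.25571022 0.012     ]]
```

```bash
python3 - <<'E'
from h import *
s=env.read_state();print(tomove(np.array([.495,.344,.15]),down(np.radians(162.2)),s))
E
```

```text
(array([-323.09662159,  -65.80560232,   97.95824535]), array([-1.08344114e-02, -5.06152478e-04, -9.98295530e-01]))
```

Request:
apply_moves:
  plan:
    - [[0, 0, -1], [-40, -8, 12], 85]
    - [[0, 0, -1], [-80, -16, 24], 85]
    - [[0, 0, -1], [-120, -24, 36], 85]
    - [[0, 0, -1], [-160, -33, 49], 85]
    - [[0, 0, -1], [-200, -41, 61], 85]
    - [[0, 0, -1], [-240, -49, 73], 85]
    - [[0, 0, -1], [-280, -57, 85], 85]
    - [[0, 0, -1], [-323, -66, 98], 85]

```text
clock: 0.77
ee_pos: [0.4879, 0.3484, 0.1525]
tool_rot: [-0.0, 0.155, 0.988, -0.0]
ft_force: [0.5, 1.9, -0.3]
gripper_width: 0.0852
grasp_force: 0.0
```

Request:
apply_moves:
  plan:
    - [[0, 0, 0], [0, 0, 0], 85]
    - [[0, 0, 0], [0, 0, 0], 85]
    - [[0, 0, 0], [0, 0, 0], 85]
    - [[0, 0, 0], [0, 0, 0], 85]
    - [[0, 0, 0], [0, 0, 0], 85]
    - [[0, 0, 0], [0, 0, 0], 85]
    - [[0, 0, 0], [0, 0, 0], 85]
    - [[0, 0, 0], [0, 0, 0], 85]

```text
clock: 1.43
ee_pos: [0.4863, 0.3502, 0.1534]
tool_rot: [0.0, 0.154, 0.988, 0.0]
ft_force: [0.4, 1.0, 0.1]
gripper_width: 0.085
grasp_force: 0.0
```

```bash
python3 - <<'E'
from h import *
s=env.read_state();print(s["clock"],s["ee_pos"],s["tool_rot"],abs(s["qd"]).max(),s["ft_force"])
p,d,K,C=shot("wrist","w1")
m=blue(p)
for c in cv2.findContours(m,cv2.RETR_EXTERNAL,cv2.CHAIN_APPROX_NONE)[0]:
    if cv2.contourArea(c)<4000:continue
    w=ray(c[:,0],K,C,.008)[:,:2]*1000
    (ce,wh,a)=cv2.minAreaRect(np.float32(w));print(cv2.contourArea(c),ce,wh,a,np.round(cv2.boxPoints((ce,wh,a))).tolist())
E
```

```text
1.4333 [0.48632638 0.35016659 0.153416  ] [1.69810660e-05 1.54401818e-01 9.88008137e-01 1.99274005e-05] 0.004691585815525601 [0.42005286 1.04351461 0.05080328]
13386.5 (490.8623352050781, 345.11358642578125) (78.20440673828125, 117.49551391601562) 72.31819152832031 [[423.0, 326.0], [535.0, 290.0], [559.0, 365.0], [447.0, 400.0]]
```

View pics/w1.png

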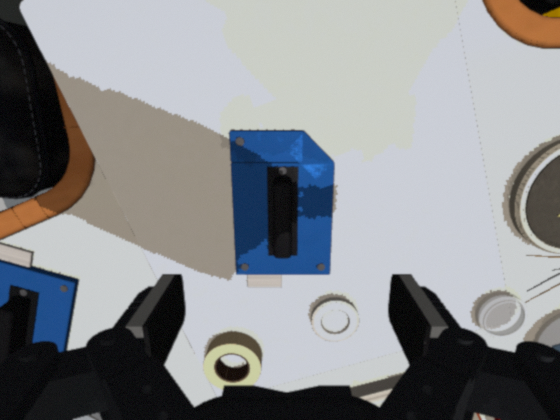

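```bash
python3 - <<'E'
from h import *
s=env.read_state();print(tomove(np.array([.4947,.3439,.07]),down(np.radians(162.3)),s))
E
```

```text
(array([-9.77117119, -3.30631501, 83.37626198]), array([-0.00084662,  0.00078504, -0.01426173]))
```

Request:
apply_moves:
  plan:
    - [[0, 0, 0], [-5, -2, 25], 40]
    - [[0, 0, 0], [-10, -3, 50], 40]
    - [[0, 0, 0], [-10, -3, 75], 40]
    - [[0, 0, 0], [-10, -3, 83], 40]
    - [[0, 0, 0], [-10, -3, 83], 40]
    - [[0, 0, 0], [-10, -3, 83], 40]
    - [[0, 0, 0], [-10, -3, 83], 40]
    - [[0, 0, 0], [-10, -3, 83], 40]

```text
clock: 2.15
ee_pos: [0.4956, 0.3444, 0.0717]
tool_rot: [0.001, 0.155, 0.988, 0.001]
ft_force: [-0.1, 0.1, 0.3]
gripper_width: 0.0403
grasp_force: 0.0
```

```bash
python3 - <<'E'
from h import *
s=env.read_state();print(s["ee_pos"],s["gripper_width"],tomove(np.array([.4947,.3439,.028]),down(np.radians(162.3)),s))
E
```

```text
[0.49559226 0.34440048 0.07169862] 0.040316596181310074 (array([ 0.74407585, -0.81452632, 43.69666963]), array([ 0.01713846,  0.01243429, -0.01757098]))
```

Request:
apply_moves:
  plan:
    - [[0, 0, 0], [1, -1, 20], 40]
    - [[0, 0, 0], [1, -1, 35], 40]
    - [[0, 0, 0], [1, -1, 43], 40]
    - [[0, 0, 0], [1, -1, 43], 40]
    - [[0, 0, 0], [1, -1, 43], 30]
    - [[0, 0, 0], [1, -1, 43], 20]
    - [[0, 0, 0], [1, -1, 43], 5]
    - [[0, 0, 0], [1, -1, 43], 5]

```text
clock: 2.82
ee_pos: [0.4944, 0.3436, 0.0285]
tool_rot: [0.001, 0.155, 0.988, 0.001]
ft_force: [-1.0, -0.4, 6.9]
gripper_width: 0.0129
grasp_force: 59.8
```

Request:
apply_moves:
  plan:
    - [[0, 0, 0], [0, 0, 0], 5]
    - [[0, 0, 0], [0, 0, 0], 5]
    - [[0, 0, 0], [0, 0, 0], 5]
    - [[0, 0, 0], [0, 0, 0], 5]
    - [[0, 0, 0], [0, 0, -10], 5]
    - [[0, 0, 0], [0, 0, -30], 5]
    - [[0, 0, 0], [0, 0, -60], 5]
    - [[0, 0, 0], [0, 0, -90], 5]

```text
clock: 3.48
ee_pos: [0.4936, 0.3431, 0.1191]
tool_rot: [-0.0, 0.155, 0.988, -0.0]
ft_force: [0.9, -0.5, -2.1]
gripper_width: 0.0128
grasp_force: 58.7
```

```bash
python3 - <<'E'
from h import *
s=env.read_state();print(s["ee_pos"],s["gripper_width"],s["grasp_force"],tomove(np.array([.60,-.13,.18]),down(np.radians(173.9)),s),s["qpos"])
E
```

```text
[0.49360061 0.34309278 0.11908573] 0.012808748023693561 58.71509313583374 (array([-245.83620528, -417.9916708 ,  -60.79211787]), array([-0.00539482, -0.0048322 , -2.33809566])) [-0.60948776  0.9123167  -0.10580456  1.52008079  0.12747598  0.71657644
  0.48950927]
```

Request:
apply_moves:
  plan:
    - [[0, 0, -0.3], [-15, -35, -15], 5]
    - [[0, 0, -0.6], [-30, -70, -30], 5]
    - [[0, 0, -0.9], [-46, -105, -45], 5]
    - [[0, 0, -1.2], [-61, -140, -60], 5]
    - [[0, 0, -1.5], [-76, -175, -70], 5]
    - [[0, 0, -1.8], [-91, -210, -70], 5]
    - [[0, 0, -2.1], [-106, -245, -70], 5]
    - [[0, 0, -2.34], [-121, -280, -70], 5]

```text
clock: 4.15
ee_pos: [0.5234, 0.0378, 0.1886]
tool_rot: [0.001, 0.052, 0.999, -0.0]
ft_force: [0.9, 1.0, -2.4]
gripper_width: 0.0126
grasp_force: 59.0
```

Request:
apply_moves:
  plan:
    - [[0, 0, 0], [-6, -25, 0], 5]
    - [[0, 0, 0], [-13, -50, 0], 5]
    - [[0, 0, 0], [-13, -60, 0], 5]
    - [[0, 0, 0], [-13, -60, 0], 5]
    - [[0, 0, 0], [-13, -60, 0], 5]
    - [[0, 0, 0], [-13, -60, 0], 5]
    - [[0, 0, 0], [-13, -60, 0], 5]
    - [[0, 0, 0], [-13, -60, 0], 5]

```text
clock: 4.82
ee_pos: [0.5301, -0.0204, 0.1875]
tool_rot: [0.0, 0.052, 0.999, 0.0]
ft_force: [-0.9, 0.1, -2.3]
gripper_width: 0.0127
grasp_force: 59.0
```

```bash
python3 - <<'E'
from h import *
s=env.read_state();print(s["clock"],s["ee_pos"],s["tool_rot"],s["gripper_width"],abs(s["qd"]).max())
p,d,K,C=shot("wrist","w2")
E
```

```text
4.8167 [ 0.53010131 -0.02035694  0.18746825] [2.66915703e-05 5.24557799e-02 9.98623247e-01 4.27899342e-05] 0.012686577984156663 0.004556965004912295
```

View pics/w2.png

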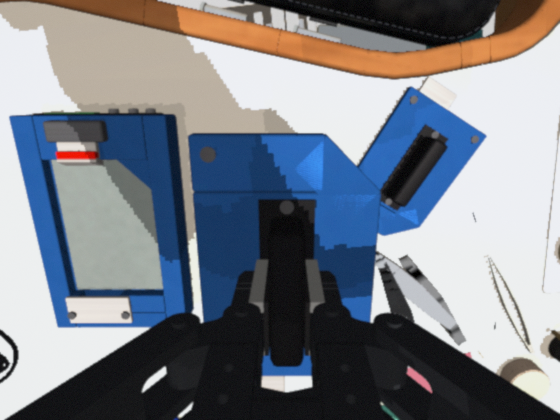

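```bash
python3 - <<'E'
from h import *
p=cv2.imread("pics/w2.png");d=np.load("pics/w2.npy");f=np.load("pics/w2_c.npz");K,C=f["K"],f["C"]
v,u=np.mgrid[:420,:560]
P=np.stack([(u-K[0,2])/K[0,0]*d,-(v-K[1,2])/K[1,1]*d,-d],-1)@C[:3,:3].T+C[:3,3]
P*=1000
Z=P[...,2];reg=(u<190)&(v>90)&(v<340)&(d>0)
print(np.histogram(Z[reg],np.arange(-6,50,2)))
b=blue(p)>0
mask=((Z>31.5)&(Z<37)&reg&b).astype(np.uint8)
c=max(cv2.findContours(mask,cv2.RETR_EXTERNAL,cv2.CHAIN_APPROX_NONE)[0],key=cv2.contourArea)[:,0]
dz=np.median(Z[mask>0]);print("deck z",dz)
w=ray(c,K,C,.034)[:,:2]*1000
(ce,wh,a)=cv2.minAreaRect(np.float32(w));bp=cv2.boxPoints((ce,wh,a));print(ce,wh,a,bp.tolist())
fm=((Z>21)&(Z<27.5)&reg).astype(np.uint8);fm=cv2.morphologyEx(fm,cv2.MORPH_OPEN,np.ones((3,3)))
c=max(cv2.findContours(fm,cv2.RETR_EXTERNAL,cv2.CHAIN_APPROX_NONE)[0],key=cv2.contourArea)[:,0]
w=ray(c,K,C,.024)[:,:2]*1000;print("floor z",np.median(Z[fm>0]));print(cv2.minAreaRect(np.float32(w)),cv2.boundingRect(c))
# in tester frame
a=np.radians(173.9);Rt=np.array([[np.cos(a),-np.sin(a)],[np.sin(a),np.cos(a)]])
t=(w-np.array(ce))@Rt;print("floor in tester",t.min(0),t.max(0))
# held plate in tool frame
s=env.read_state();T=tool(s);Q=(P/1000-T[:3,3])@T[:3,:3]*1000
m=b&(Q[...,2]<40)&(Q[...,2]>0)&(u>185)&(u<385)&(d>0)
print("plate: n",m.sum(),"z",np.percentile(Q[m][:,2],[5,50,95]),"x",np.percentile(Q[m][:,0],[0.2,99.8]),"y",np.percentile(Q[m][:,1],[.2,99.8]))
A=np.c_[Q[m][:,:2],np.ones(m.sum())];print(np.linalg.lstsq(A,Q[m][:,2],rcond=None)[0])
l=np.array([[Q[r][m[r]][:,0].mean(),Q[r][m[r]][0,1]] for r in range(200,300,10)]) ;L=Q[...,:2]
e=[L[r][np.where(m[r])[0][0]] for r in range(150,310,5)];e=np.array(e);print("left edge",np.polyfit(e[:,0],e[:,1],1))
e=np.array([L[np.where(m[:,k])[0][0],k] for k in range(200,320,5)]);print("latch edge",np.polyfit(e[:,1],e[:,0],1))
cv2.imwrite("pics/z2.png",cv2.resize(p[95:340,0:195],None,fx=2.4,fy=2.4,interpolation=cv2.INTER_CUBIC))
E
```

```text
(array([  23, 6514, 7153,   41,   18,   88,  117,  152,  166,  186,  233,
        249,  285, 3024, 8913,  582,  482,  571, 7295, 6086,  961,  840,
       1047,  885,  190,    1,    0]), array([-6, -4, -2,  0,  2,  4,  6,  8, 10, 12, 14, 16, 18, 20, 22, 24, 26,
       28, 30, 32, 34, 36, 38, 40, 42, 44, 46, 48]))
deck z 32.17848798025874
(543.95361328125, -173.5384521484375) (118.453369140625, 186.16976928710938) 84.07164001464844 [[445.2493591308594, -222.83412170410156], [630.4234008789062, -242.06263732910156], [642.6578369140625, -124.24278259277344], [457.48382568359375, -105.01426696777344]]
floor z 22.508947793043298
((547.9010009765625, -178.72267150878906), (84.36034393310547, 124.86624908447266), 84.1500015258789) (45, 160, 118, 136)
floor in tester [-67.00149346 -37.62320577] [57.92226094 46.94601806]
plate: n 22938 z [19.69086622 20.70619181 21.70810012] x [-55.07998894  62.89372327] y [-39.22065412  39.28359458]
[-5.06763454e-04  1.51688632e-03  2.07062816e+01]
left edge [-2.47461454e-03 -3.89968669e+01]
latch edge [2.83548806e-04 6.28733193e+01]
```

View pics/z2.png

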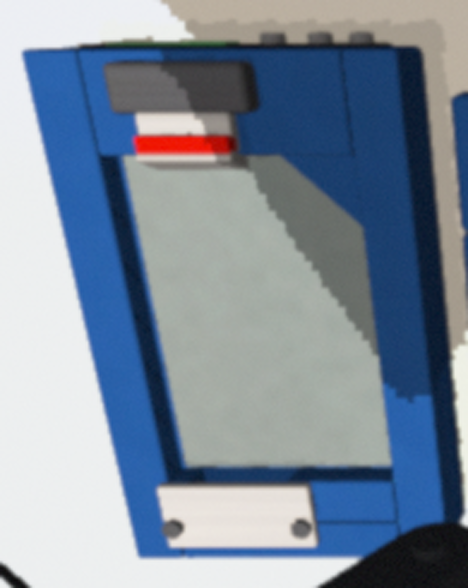

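```bash
cat >> h.py <<'E'
YT=np.radians(174.05);OT=np.array([.5444,-.1744,0]);RT=R.from_euler("z",YT).as_matrix()
FLIP=np.diag([1.,-1,-1])
CT=np.array([3.3,-.1,-28.5])/1000 # underside centre from TCP, cover axes
def pose(tx,tz,th,ty=16.):
    "TCP pose for tongue tip underside at tester (tx,ty,tz) mm, tilt th deg"
    Rc=RT@R.from_euler("y",-th,degrees=True).as_matrix()
    tip=OT+RT@(np.array([tx,ty,tz])/1000)
    return tip-Rc@(CT+np.array([-.074,.016,0])),Rc@FLIP
def where(s):
    T=tool(s);Rc=T[:3,:3]@FLIP;tip=T[:3,3]+Rc@(CT+np.array([-.074,.016,0]))
    return RT.T@(tip-OT)*1000,R.from_matrix(RT.T@Rc).as_euler("yxz",degrees=True)
def go(*ps):
    s=env.read_state();print("t",s["clock"],"tip",*[np.round(x,1) for x in where(s)],"F",np.round(s["ft_force"],1),"w",round(s["gripper_width"]*1e3,1))
    for q in ps: a,b=tomove(*pose(*q),s);print(q,"shift",np.round(a,1),"turn",np.round(b,2))
E
python3 -c "
from h import *
go((-57,100,0),(-57,80,18))"
```

```text
t 4.8667 tip [ -40.5 -135.6  158.9] [ 0.  -0.  -0.1] F [ 0.2 -0.1 -2.3] w 12.7
(-57, 100, 0) shift [ -16.6 -151.6   58.9] turn [ 0.    0.   -0.02]
(-57, 80, 18) shift [ -28.9 -151.6   58.5] turn [ 0.    3.6  -0.02]
```

Request:
apply_moves:
  plan:
    - [[0, 0.6, 0], [-5, -30, 5], 5]
    - [[0, 1.2, 0], [-10, -60, 12], 5]
    - [[0, 1.8, 0], [-15, -90, 24], 5]
    - [[0, 2.4, 0], [-20, -120, 36], 5]
    - [[0, 3.0, 0], [-25, -145, 48], 5]
    - [[0, 3.6, 0], [-29, -152, 58], 5]
    - [[0, 3.6, 0], [-29, -152, 58], 5]
    - [[0, 3.6, 0], [-29, -152, 58], 5]

```text
clock: 5.53
ee_pos: [0.5428, -0.175, 0.1284]
tool_rot: [-0.157, 0.052, 0.986, 0.009]
ft_force: [-0.3, 0.5, -0.7]
gripper_width: 0.0128
grasp_force: 59.1
```

```bash
python3 -c "
from h import *
go((-57,50,18),(-57,26,18))
shot('scene','s3')
import cv2
p=cv2.imread('pics/s3.png')[200:340,250:430];cv2.imwrite('pics/s3c.png',cv2.resize(p,None,fx=4,fy=4,interpolation=cv2.INTER_CUBIC))"
```

```text
t 5.5333 tip [-56.9  16.8  79.4] [-18.   -0.   -0.1] F [-0.3  0.5 -0.7] w 12.8
(-57, 50, 18) shift [-9.2  0.7 28. ] turn [ 0.01 -0.01 -0.02]
(-57, 26, 18) shift [-16.6   0.7  50.8] turn [ 0.01 -0.01 -0.02]
```

View pics/s3c.png

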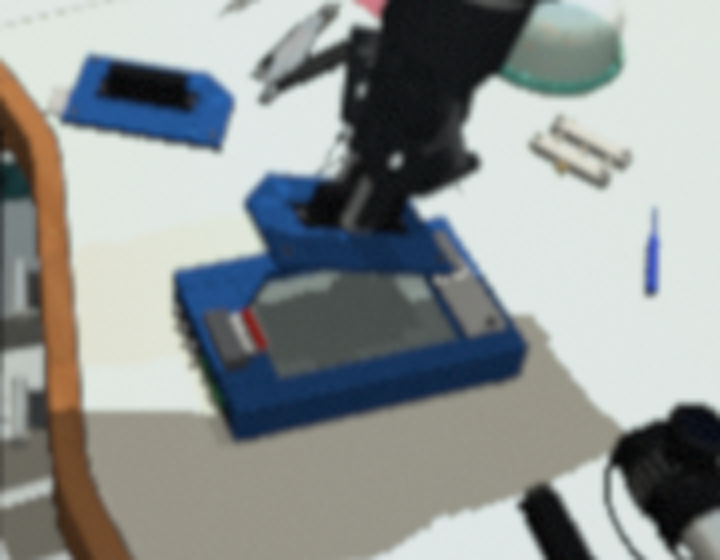

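The cover hangs tilted over the bay, with its latch end up and its tongue towards the keeper strap (about (470,290) in the crop). Next I lower it into the bay.

Request:
apply_moves:
  plan:
    - [[0, 0, 0], [-5, 1, 14], 5]
    - [[0, 0, 0], [-9, 1, 28], 5]
    - [[0, 0, 0], [-12, 1, 38], 5]
    - [[0, 0, 0], [-15, 1, 45], 5]
    - [[0, 0, 0], [-16, 1, 50], 5]
    - [[0, 0, 0], [-16, 1, 50], 5]
    - [[0, 0, 0], [-16, 1, 50], 5]
    - [[0, 0, 0], [-16, 1, 50], 5]

```text
clock: 6.25
ee_pos: [0.543, -0.1745, 0.0774]
tool_rot: [-0.156, 0.053, 0.986, 0.008]
ft_force: [1.3, 1.3, -2.7]
gripper_width: 0.0128
grasp_force: 59.3
```

```bash
python3 -c "
from h import *
go((-57,26,18),(-65,26,18),(-70.5,26,18))"
```

```text
t 6.25 tip [-57.   16.3  28.5] [-18.    0.   -0.1] F [ 1.3  1.3 -2.7] w 12.8
(-57, 26, 18) shift [-0.8  0.2  2.4] turn [ 0.01  0.01 -0.03]
(-65, 26, 18) shift [-8.4  0.2 -0.1] turn [ 0.01  0.01 -0.03]
(-70.5, 26, 18) shift [-13.6   0.2  -1.8] turn [ 0.01  0.01 -0.03]
```

Request:
apply_moves:
  plan:
    - [[0, 0, 0], [-1, 0, 2], 5]
    - [[0, 0, 0], [-1, 0, 2.4], 5]
    - [[0, 0, 0], [-3, 0, 2], 5]
    - [[0, 0, 0], [-5, 0, 1.2], 5]
    - [[0, 0, 0], [-7, 0, 0.5], 5]
    - [[0, 0, 0], [-8.4, 0, 0], 5]
    - [[0, 0, 0], [-8.4, 0, 0], 5]
    - [[0, 0, 0], [-8.4, 0, 0], 5]

```text
clock: 6.92
ee_pos: [0.5507, -0.1753, 0.0742]
tool_rot: [-0.156, 0.052, 0.986, 0.008]
ft_force: [0.1, 0.0, -2.2]
gripper_width: 0.0129
grasp_force: 59.3
```

```bash
python3 -c "
from h import *
go((-65,26,18),(-70.5,25.5,18))"
```

```text
t 6.9167 tip [-64.7  16.3  25.3] [-18.    0.   -0.1] F [ 0.1  0.  -2.2] w 12.9
(-65, 26, 18) shift [-0.   0.2 -0.8] turn [ 0.01 -0.   -0.03]
(-70.5, 25.5, 18) shift [-5.4  0.2 -2. ] turn [ 0.01 -0.   -0.03]
```

No contact force so far. Now I slide the tongue in, then tilt flatter.

Request:
apply_moves:
  plan:
    - [[0, 0, 0], [-1, 0, -0.5], 5]
    - [[0, 0, 0], [-2, 0, -1], 5]
    - [[0, 0, 0], [-3, 0, -1.2], 5]
    - [[0, 0, 0], [-4, 0, -1.5], 5]
    - [[0, 0, 0], [-5, 0, -2], 5]
    - [[0, 0, 0], [-5.4, 0, -2], 5]
    - [[0, 0, 0], [-5.4, 0, -2], 5]
    - [[0, 0, 0], [-5.4, 0, -2], 5]

```text
clock: 7.58
ee_pos: [0.5562, -0.176, 0.0744]
tool_rot: [-0.156, 0.052, 0.986, 0.008]
ft_force: [-1.3, 1.0, -4.5]
gripper_width: 0.0129
grasp_force: 58.9
```

```bash
python3 -c "
from h import *
go((-70.5,25.5,18),(-71,25.5,16),(-72,25.5,12),(-72.5,25.5,10))"
```

```text
t 7.5833 tip [-70.3  16.4  25.4] [-18.    0.   -0.1] F [-1.3  1.  -4.5] w 12.9
(-70.5, 25.5, 18) shift [-0.1  0.2 -0.1] turn [ 0.01 -0.   -0.03]
(-71, 25.5, 16) shift [0.4 0.2 2.2] turn [ 0.01 -0.4  -0.03]
(-72, 25.5, 12) shift [1.1 0.2 7. ] turn [ 0.01 -1.2  -0.03]
(-72.5, 25.5, 10) shift [1.3 0.2 9.4] turn [ 0.01 -1.6  -0.03]
```

Request:
apply_moves:
  plan:
    - [[0, -0.2, 0], [0.2, 0, 1.1], 5]
    - [[0, -0.4, 0], [0.4, 0, 2.2], 5]
    - [[0, -0.7, 0], [0.7, 0, 4], 5]
    - [[0, -1.0, 0], [1, 0, 5.8], 5]
    - [[0, -1.3, 0], [1.1, 0, 7.5], 5]
    - [[0, -1.6, 0], [1.3, 0, 9.4], 5]
    - [[0, -1.6, 0], [1.3, 0, 9.4], 5]
    - [[0, -1.6, 0], [1.3, 0, 9.4], 5]

```text
clock: 8.25
ee_pos: [0.5523, -0.1756, 0.0662]
tool_rot: [-0.087, 0.053, 0.995, 0.005]
ft_force: [0.1, -0.1, -3.2]
gripper_width: 0.0127
grasp_force: 59.2
```

```bash
python3 -c "
from h import *
go((-73,25,10),(-73,25,8.5))
p,d,K,C=shot('wrist','w4')"
```

```text
t 8.25 tip [-72.6  16.5  25.9] [-10.    0.   -0.1] F [ 0.1 -0.1 -3.2] w 12.7
(-73, 25, 10) shift [-0.5  0.3  0.8] turn [ 0.   -0.   -0.03]
(-73, 25, 8.5) shift [0.2 0.3 2.7] turn [ 0.   -0.3  -0.03]
```

View pics/w4.png

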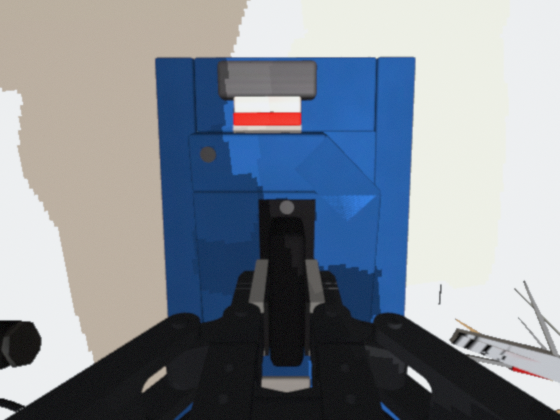

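The cover is centred in the bay, with its latch edge (row 132) just short of the red tab and the tongue under the strap. I lower it a little more and release.

Request:
apply_moves:
  plan:
    - [[0, -0.1, 0], [0, 0.2, 1], 5]
    - [[0, -0.3, 0], [0.2, 0.3, 2.7], 5]
    - [[0, -0.3, 0], [0.2, 0.3, 2.7], 5]
    - [[0, -0.3, 0], [0.2, 0.3, 2.7], 5]
    - [[0, -0.3, 0], [0.2, 0.3, 2.7], 30]
    - [[0, -0.3, 0], [0.2, 0.3, 2.7], 30]
    - [[0, -0.3, 0], [0.2, 0.3, 2.7], 30]
    - [[0, -0.3, 0], [0.2, 0.3, 2.7], 30]

```text
clock: 8.97
ee_pos: [0.5517, -0.1752, 0.0634]
tool_rot: [-0.074, 0.053, 0.996, 0.004]
ft_force: [-0.1, 0.2, 0.7]
gripper_width: 0.03
grasp_force: 0.0
```

```bash
cat >> h.py <<'E'
def press(x,y,z):
    "TCP pose, tool straight down, at tester x,y mm and TCP height z mm"
    return OT+RT@(np.array([x,y,z])/1000),RT@FLIP
def gop(*ps):
    s=env.read_state();T=tool(s);print("t",s["clock"],"tcp in tester",np.round(RT.T@(T[:3,3]-OT)*1000,1),"F",np.round(s["ft_force"],1),"w",round(s["gripper_width"]*1e3,1),s["grasp_force"])
    for q in ps: a,b=tomove(*press(*q),s);print(q,"shift",np.round(a,1),"turn",np.round(b,2))
E
python3 -c "
from h import *
gop((-8,0,110),(42,8,85))"
```

```text
t 8.9667 tcp in tester [-7.3  0.  63.4] F [-0.1  0.2  0.7] w 30.0 0.0
(-8, 0, 110) shift [  6.2   0.  -46.2] turn [ 0.   -1.7  -0.03]
(42, 8, 85) shift [ 52.   -8.1 -14.1] turn [ 0.   -1.7  -0.03]
```

Request:
apply_moves:
  plan:
    - [[0, 0, 0], [0, 0, -15], 30]
    - [[0, 0, 0], [0, 0, -35], 30]
    - [[0, -0.5, 0], [3, 0, -46], 30]
    - [[0, -1.3, 0], [20, 0, -44], 0]
    - [[0, -1.7, 0], [45, -5, -40], 0]
    - [[0, -1.7, 0], [55.7, -8, -39], 0]
    - [[0, -1.7, 0], [55.7, -8, -39], 0]
    - [[0, -1.7, 0], [55.7, -8, -39], 0]

```text
clock: 9.63
ee_pos: [0.5019, -0.1781, 0.1105]
tool_rot: [0.0, 0.053, 0.999, -0.0]
ft_force: [0.1, 0.6, -0.2]
gripper_width: 0.0003
grasp_force: 0.0
```

```bash
python3 -c "
from h import *
gop((42,8,75),(42,8,60),(42,8,48))
p,d,K,C=shot('wrist','w5')
shot('scene','s5')
"
```

```text
t 9.6333 tcp in tester [ 41.9   8.1 110.5] F [ 0.1  0.6 -0.2] w 0.3 0.0
(42, 8, 75) shift [ 0.1  0.1 35.5] turn [-0.    0.   -0.03]
(42, 8, 60) shift [ 0.1  0.1 50.5] turn [-0.    0.   -0.03]
(42, 8, 48) shift [ 0.1  0.1 62.5] turn [-0.    0.   -0.03]
```

View pics/w5.png

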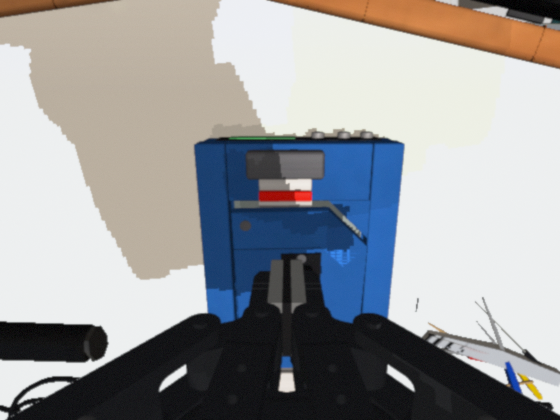

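Request:
apply_moves:
  plan:
    - [[0, 0, 0], [0, 0, 20], 0]
    - [[0, 0, 0], [0, 0, 36], 0]
    - [[0, 0, 0], [0, 0, 40], 0]
    - [[0, 0, 0], [0, 0, 43], 0]
    - [[0, 0, 0], [0, 0, 46], 0]
    - [[0, 0, 0], [0, 0, 49], 0]
    - [[0, 0, 0], [0, 0, 51], 0]
    - [[0, 0, 0], [0, 0, 51], 0]

```text
clock: 10.4
ee_pos: [0.5019, -0.178, 0.0592]
tool_rot: [0.0, 0.053, 0.999, -0.0]
ft_force: [-0.9, -0.1, 1.9]
gripper_width: 0.0002
grasp_force: 0.4
```

Request:
apply_moves:
  plan:
    - [[0, 0, 0], [0, 0, 2], 0]
    - [[0, 0, 0], [0, 0, 4], 0]
    - [[0, 0, 0], [0, 0, 6], 0]
    - [[0, 0, 0], [0, 0, 7.5], 0]
    - [[0, 0, 0], [0, 0, 9], 0]
    - [[0, 0, 0], [0, 0, 10], 0]
    - [[0, 0, 0], [0, 0, 10], 0]
    - [[0, 0, 0], [0, 0, 10], 0]

```text
clock: 11.07
ee_pos: [0.5018, -0.1778, 0.0491]
tool_rot: [0.0, 0.053, 0.999, 0.0]
ft_force: [0.0, -0.0, 1.5]
gripper_width: 0.0001
grasp_force: 1.0
```

Request:
apply_moves:
  plan:
    - [[0, 0, 0], [0, 0, 0.5], 0]
    - [[0, 0, 0], [0, 0, 1], 0]
    - [[0, 0, 0], [0, 0, 1.5], 0]
    - [[0, 0, 0], [0, 0, 2], 0]
    - [[0, 0, 0], [0, 0, 2.5], 0]
    - [[0, 0, 0], [0, 0, 3], 0]
    - [[0, 0, 0], [0, 0, 3], 0]
    - [[0, 0, 0], [0, 0, 3], 0]

```text
clock: 11.73
ee_pos: [0.5018, -0.1778, 0.0488]
tool_rot: [0.001, 0.053, 0.999, -0.001]
ft_force: [-15.7, 5.6, 69.7]
gripper_width: -0.0
grasp_force: 35.0
```

```bash
python3 -c "
from h import *
gop((42,8,42))
p,d,K,C=shot('wrist','w6')
cv2.imwrite('pics/w6c.png',cv2.resize(p[100:340,150:450],None,fx=2.5,fy=2.5,interpolation=cv2.INTER_CUBIC))
"
```

```text
t 11.7333 tcp in tester [42.   7.8 48.8] F [-15.7   5.6  69.7] w -0.0 34.97676017694175
(42, 8, 42) shift [ 0.  -0.2  6.8] turn [-0.01  0.02 -0.03]
```

View pics/w6c.png

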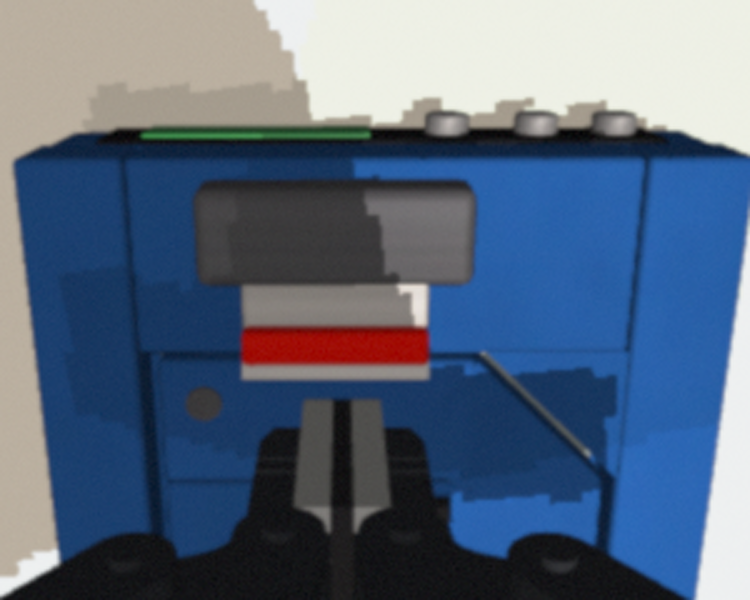

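It is home: the red tab and nose overlap the cover edge, and the tip stopped hard at the right height. I back off.

Request:
apply_moves:
  plan:
    - [[0, 0, 0], [0, 0, -3], 0]
    - [[0, 0, 0], [0, 0, -10], 0]
    - [[0, 0, 0], [0, 0, -30], 0]
    - [[0, 0, 0], [0, 0, -60], 0]
    - [[0, 0, 0], [20, 0, -90], 0]
    - [[0, 0, 0], [40, 0, -120], 0]
    - [[0, 0, 0], [40, 0, -120], 0]
    - [[0, 0, 0], [40, 0, -120], 0]

```text
clock: 12.45
ee_pos: [0.462, -0.174, 0.1676]
tool_rot: [0.001, 0.053, 0.999, -0.0]
ft_force: [-0.3, -0.9, -0.3]
gripper_width: -0.0
grasp_force: 0.0
```

```bash
python3 - <<'E'
from h import *
gop()
p,d,K,C=shot("wrist","w7")
v,u=np.mgrid[:420,:560]
P=(np.stack([(u-K[0,2])/K[0,0]*d,-(v-K[1,2])/K[1,1]*d,-d],-1)@C[:3,:3].T+C[:3,3]-OT)@RT*1000
m=(d>0)&(blue(p)>0)
def fit(k):
    q=P[k&m];return len(q),np.linalg.lstsq(np.c_[q[:,:2],np.ones(len(q))],q[:,2],rcond=None)[0].round(4)
X,Y=P[...,0],P[...,1]
print("cover",fit((abs(Y)<35)&(X>-50)&(X<52)&(P[...,2]<40)&(P[...,2]>20)),"deck",fit((abs(Y)>46)&(abs(Y)<57)&(abs(X)<90)&(P[...,2]>27)))
cv2.imwrite("pics/w7c.png",cv2.resize(p[150:420,150:450],None,fx=2.2,fy=2.2,interpolation=cv2.INTER_CUBIC))
E
```

```text
t 12.45 tcp in tester [ 82.    8.2 167.6] F [-0.3 -0.9 -0.3] w -0.0 0.0
cover (3051, array([ 3.60000e-03, -2.50000e-03,  2.96337e+01])) deck (3415, array([1.30000e-03, 1.40000e-03, 3.17425e+01]))
```

View pics/w7c.png

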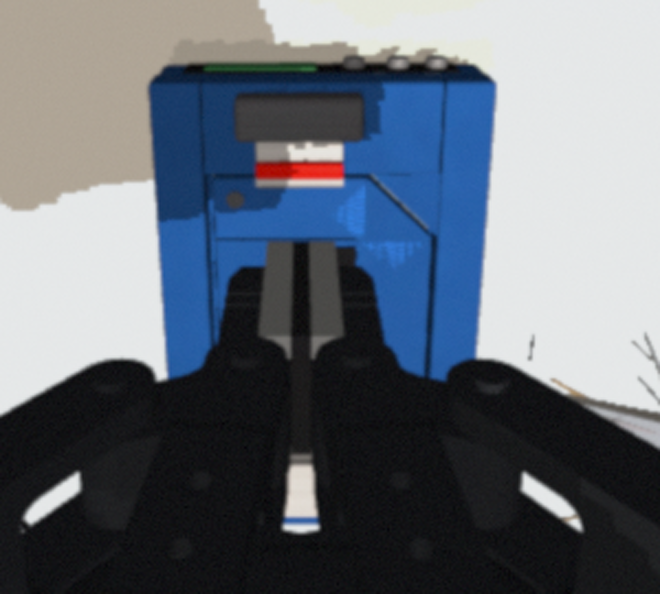

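The cover lies 2.1 mm below the deck, where 2 mm means fully home. It is parallel to the deck within 0.3°, and the latch nose overlaps its edge. The arm is clear, so I hand the job in.

```bash
python3 -c "
from cell import env
print(env.close_job())"
```

```text
the job is handed in; nothing more can be done
None
```

The left-hand cover on the bench (the one that fits) is hooked under the strap, latched and flat in the bay; the arm is clear, the other cover, tape roll and die were never touched, and the job is handed in at about 12.5 s with no verdict returned.

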